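# Load label-tape cassettes into a spring magazine

### The job

Load the two large label-tape cassettes into the spring-loaded magazine on the desk, one at a time, lying flat with the reel marks up: push each one down past the two sprung steel lips so that it stays caught beneath them, the second on top of the first. Leave the small cassette alone; it is the wrong size.

Things in the scene. Friction and masses are not known exactly. Their poses are not given: they have to be found in the camera images.
- cassette_a_c (a point): one of the two large label-tape cassettes: a flat grey plastic box 70 (its x) x 50 (its y) x 18 mm high (its z) with two white-and-black reel marks and a paper strip on top, lying flat on the desk, about 55 g. The point is its centre, half-way up (9 mm over its underside). It fits the magazine either way round.
- cassette_b_c (a point): the second large cassette, identical to the first and with its point and axes alike. Loaded, the upper cassette rests with its centre 9 mm below the mouth point, the lower one 27 mm below. A held cassette may go down up to 6 mm off the middle and 6 degrees askew.
- mouth (a point): mouth of the grey magazine fixed to the desk: centre of the well (86 along x, 66 mm), level with the lips' flat undersides, 70 mm over the desk; x along a loaded cassette's long side, z up. A sprung steel lip at each x end, tip 24 mm from centre, bears a guide ramp 33 mm high; corner flares end 21 mm up. The long sides are open for fingers within 35 mm of centre, to 60 mm below this point.
- follower (a joint): sprung plate in the well, m pressed down: 0 empty (14 mm below the mouth point), 0.038 at its stop; about 0.004 with one cassette, 0.022 with two. It lifts cassettes against the lips. Lips slide outward as a cassette is pushed down (under 15 N) and snap back over it. Push its top 8 to 10 mm below the mouth point, keeping it gripped across its 50 mm width so that it goes in level.
- small_c (a point): a bystander: a small cassette of the same look, 46 x 32 x 18 mm, lying on the desk; the point is its centre. It does not fit and must be left where it is.
There are look-alikes about, which are no part of the job. Leave any green look-alike of the part that bears cassette_a_c alone. Leave any green look-alike of the part that bears cassette_b_c alone.

How it is judged:
By the outcome, as a careful person would: the job done as asked, in the order asked, and still so for the second after the job is handed in, with the robot touching nothing.
It also fails if it takes over 54 s, if anything falls off the work surface, if the arm or the gripper's body presses on something with over 40 N, if the wrist force passes 120 N, or if a joint passes its speed limit or range.

### The arm

A 6-joint arm with a two-finger parallel gripper is mounted at the origin on the work surface. World frame = base frame: x ahead of the robot, y to its left, z up, the work surface at z = 0. Lengths are in m, angles in rad, forces in N, time in s.
With the tool pointing down it reaches from about 0.3 to 0.775 m from the base axis. Payload 14.6 kg.
Tool frame: the origin (TCP) lies between the finger pads; the fingertips stand 19 mm ahead of it and the grasp point (between the pads) is the TCP; z points along the fingers, y is the direction in which the jaws open and shut (so a half turn about z gives the same grasp; the last joint's range is limited). The gripper opens to 94 mm and grips with 3 to 60 N. Pads are 16 mm wide; open, the fingers measure 119 mm over their backs; the gripper's body (75 mm by 177 mm) begins 78 mm behind the grasp point.
Start: joints at [-1.302, 0.3, 1.521, -0, 1.321, -0.067], TCP at [0.181, -0.519, 0.224] pointing down, gripper open.
Joint ranges: [-3.03, 3.03], [-0.79, 2.21], [0.23, 2.52], [-1.04, 4.18], [0, 3.07], [-2.55, 2.55]. Speed limits (rad/s): [2.22, 2.22, 2.57, 3.14, 3.14, 3.14].

### API

Orientations are given as [roll, pitch, yaw] about the fixed x, y, z axes, in that order (R = Rz(yaw) Ry(pitch) Rx(roll)).
In Python, from station import telemetry, vision, ctrl gives the robot as it stands. The module is installed in compiled form; this text tells all that it offers.
- The arm moves only by the shell command python3 -m creep 'ROWS' [FORCE]. ROWS is JSON, a list of rows, each a list of 3 entries, a list of its own where there are three numbers: the shift along the tool's x, y, z in units of 50 mm (1.0 is 50 mm), then the turn about the tool's z in units of 8 degrees (1.0 is 8 degrees), then the opening, from 0 (shut) to 1 (fully open). In form: [[[tx, ty, tz], twist, gripper], ...]. A call has 1 to 12 rows; each row is the pose to reach, as a shift and turn from the pose commanded when the call began, along the tool's axes at that moment; what a row does not reach only later rows make up. A row lasts 1/10 s, in which the tool goes at most 50 mm and 8.59 degrees, less where a joint would pass 70% of its speed; a pose out of reach is approached as far as the arm can. A call with a gripper value outside its range is refused whole. The fingers move at their own pace and stop on an object; FORCE is the grip in N (left out, the last holds). Time passes only in rows, so rows that repeat a pose let the fingers close. It gives the time, the measured TCP pose, the force and the opening at its end, in the units of the state.
- telemetry.get_obs(): the state, without advancing time (a new reading comes with each control period).
- vision.camera(name): name is "scene" or "top" or "wrist"; returns a dict with "img" (400x640x3 uint8, red, green, blue), "depth" (400x640 float32, m along the optical axis (not along the pixel's ray), 0 where there is no reading), "vertical_fov" (degrees; the focal length in pixels is half the picture's height over the tangent of half this angle, whatever the lens; pixels are square), "cx", "cy" (the principal point, pixels), "extrinsics" (4x4, takes a point from camera to world coordinates); the wrist camera has in their place "hand_eye" (4x4, takes a point from camera to tool coordinates, whose origin is the TCP and whose axes are the flange's). Camera axes: x right, y down, z forward; pixel columns grow to the right and rows downward; lengths in m; the calibration is good to about 2 mm. A picture is of the moment at which its call begins: read the wrist's pose just before it.
- ctrl.hand_in(): hands the job in, once; it reports no verdict.
The state is a dict: "time_s": time; "qpos": joint angles; "joint_vel": joint speeds; "tau": joint torques, N m; "ee_pos": TCP position; "eef_rot": TCP orientation; "force": force on the tool from outside, world axes, zero at the start; "moment": the same for the moment, N m; "grip_width": finger opening in m.
Only numpy, scipy, OpenCV 4.12 (cv2) and the standard library are available. Lean on these libraries where they do the work, as an engineer would, in place of code of your own. Each camera call takes 0.05 s, during which the arm holds its last target.

## Working session

There is one attempt and no reset: what is moved stays moved. The work goes in short steps, Python scripts to look and compute and a shell command to move; the robot and the scene stay as the last step left them, time stands still between calls to the robot, and variables do not carry over. Pictures are saved under pics/ and viewed, and the job is handed in when it is done.

```bash
mkdir -p pics; cat > h.py <<'E'
import numpy as np,cv2
from station import telemetry,vision,ctrl
from scipy.spatial.transform import Rotation as R
def shot(n,f):
    o=telemetry.get_obs(); c=vision.camera(n)
    if 'hand_eye' in c:
        T=np.eye(4);T[:3,:3]=R.from_euler('xyz',o['eef_rot']).as_matrix();T[:3,3]=o['ee_pos'];c['extrinsics']=T@c['hand_eye']
    cv2.imwrite('pics/%s.png'%f,c['img'][:,:,::-1]); np.savez('pics/%s.npz'%f,**c); return c
def pt(c,u,v,z=None):
    f=200/np.tan(np.radians(float(c['vertical_fov']))/2); E=c['extrinsics']
    r=np.array([(u-c['cx'])/f,(v-c['cy'])/f,1.])
    if z is None: d=float(c['depth'][int(round(v)),int(round(u))])
    else:
        w=E[:3,:3]@r; d=(z-E[2,3])/w[2]
    return (E@np.r_[r*d,1])[:3]
def crop(f,u0,v0,u1,v1,s,out):
    im=cv2.imread('pics/%s.png'%f)[v0:v1,u0:u1]; cv2.imwrite('pics/%s.png'%out,cv2.resize(im,None,fx=s,fy=s,interpolation=cv2.INTER_CUBIC))
E
python3 - <<'E'
from h import *
for n in('scene','top'): 
    c=shot(n,n+'1'); print(c['vertical_fov'],c['cx'],c['cy'],c['extrinsics'].round(3).tolist())
print(telemetry.get_obs())
E
```

```text
48.71804313084304 317.0168970188419 199.87810138885058 [[-0.702, 0.384, -0.6, 1.054], [0.712, 0.405, -0.574, 0.444], [0.023, -0.83, -0.558, 0.55], [0.0, 0.0, 0.0, 1.0]]
46.94627859504654 315.52171252639397 201.38083945315805 [[-0.003, -0.994, 0.113, 0.449], [-1.0, 0.002, -0.014, -0.039], [0.014, -0.113, -0.993, 0.94], [0.0, 0.0, 0.0, 1.0]]
{'time_s': 0.1, 'qpos': array([-1.30158267e+00,  3.00449902e-01,  1.52149462e+00, -1.04924913e-05,
        1.32069973e+00, -6.66180332e-02]), 'joint_vel': array([ 0.00063052, -0.00190871, -0.00151715, -0.00094592, -0.00106015,
        0.00014577]), 'tau': array([ 1.34997339e-03, -5.32644582e+01, -3.53282332e+01,  7.09121092e-02,
        2.34559318e-02, -8.16697707e-05]), 'ee_pos': array([ 0.18118535, -0.51908056,  0.22393452]), 'eef_rot': array([-3.14054272e+00, -5.98623944e-05,  3.35834262e-01]), 'force': array([0.0020508 , 0.48794376, 0.13270302]), 'moment': array([-0.02922499,  0.04457657, -0.02080759]), 'grip_width': 0.09438573147253436}
```

View pics/scene1.png

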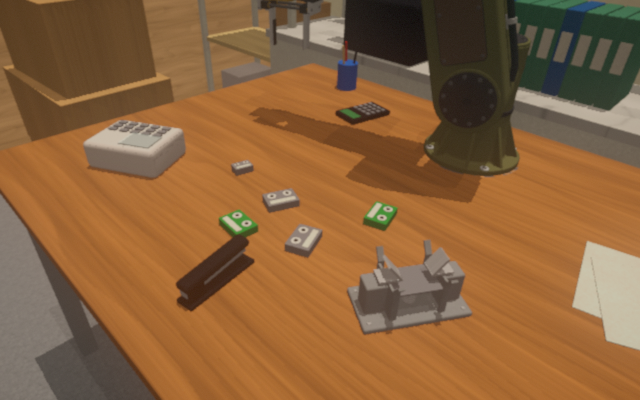

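View pics/top1.png

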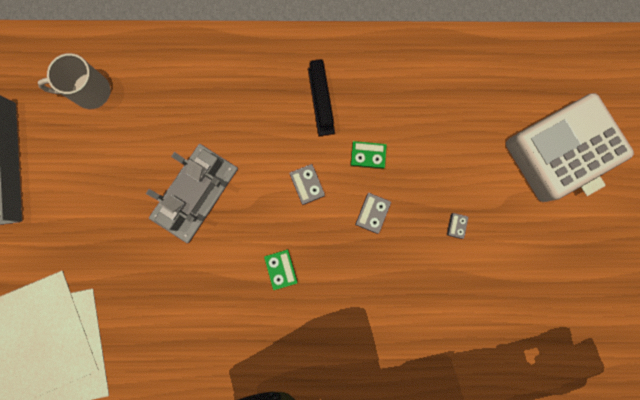

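The top picture shows grey boxes at (307,184), (373,213) and (457,225), green ones at (368,155) and (281,269), and the magazine at (194,193). I'll check enlarged crops to tell them apart.

```bash
python3 - <<'E'
from h import *
crop('top1',270,130,480,250,3.8,'c1'); crop('top1',135,135,255,250,5,'c2')
E
```

```text
(no output)
```

View pics/c1.png

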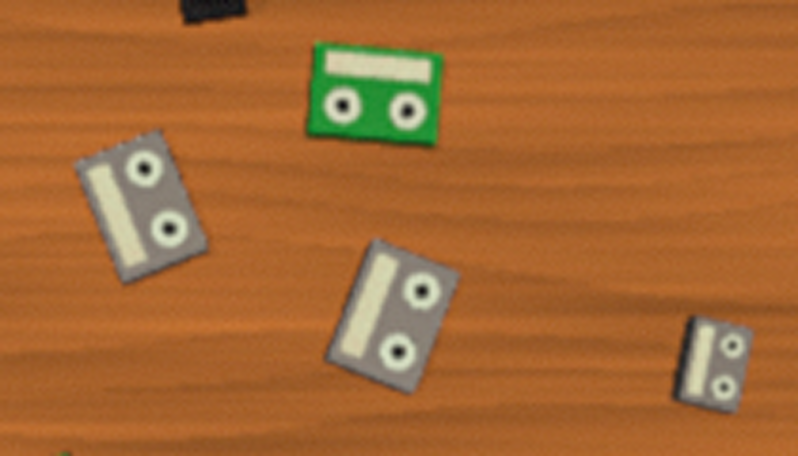

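View pics/c2.png

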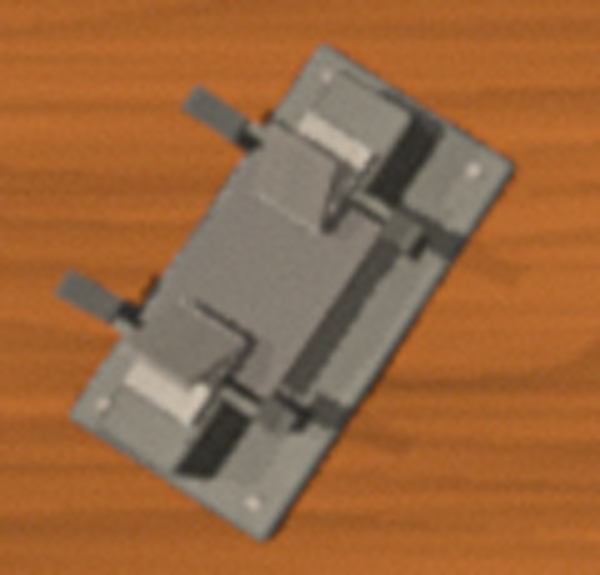

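The crop shows large grey cassettes at about (307,184) and (373,213). The one at (457,225) is clearly smaller, so it's the bystander; the green ones are decoys. Now I'll measure.

```bash
python3 - <<'E'
from h import *
c=dict(np.load('pics/top1.npz'))
def rect(name,P,z):
    p=np.array([pt(c,270+u/3.8-.4,130+v/3.8-.4,z) for u,v in P])[:,:2]
    l=[np.linalg.norm(p[i]-p[(i+1)%4]) for i in range(4)]
    i=np.argmax([l[0]+l[2],l[1]+l[3]]); d=p[i+1]-p[i]-(p[(i+3)%4]-p[(i+2)%4])
    print(name,p.mean(0).round(4),np.round(l,3),np.degrees(np.arctan2(d[1],d[0])).round(1), pt(c,270+P[:,0].mean()/3.8,130+P[:,1].mean()/3.8).round(4))
A=np.array
rect('a',A([(78,162),(160,132),(207,250),(125,282)]),.018)
rect('b',A([(375,240),(458,270),(411,392),(327,360)]),.018)
rect('s',A([(693,320),(750,328),(735,410),(678,402)]),.018)
P=A([(322,45),(513,165),(265,542),(72,420)])
for z in(0,.006,.01):
    p=A([pt(c,135+u/5-.4,135+v/5-.4,z) for u,v in P])[:,:2]; d=p[2]-p[1]+p[3]-p[0]
    print(p.mean(0).round(4),np.degrees(np.arctan2(d[1],d[0])),[np.linalg.norm(p[i]-p[(i+1)%4]).round(4) for i in range(4)])
for u,v in [(480,180),(500,165),(90,410),(270,260),(300,160),(280,340)]: print(u,v,pt(c,135+u/5-.4,135+v/5-.4).round(4))
E
```

```text
a [ 0.5896 -0.035 ] [0.047 0.068 0.047 0.069] -158.7 [ 0.5888 -0.0358  0.0165]
b [ 0.5311 -0.1675] [0.047 0.07  0.047 0.069] 157.7 [ 0.53   -0.1682  0.0188]
s [ 0.5044 -0.3374] [0.031 0.044 0.03  0.044] 167.5 [ 0.5034 -0.3379  0.019 ]
[0.5741 0.1983] 147.87261439502612 [np.float64(0.0946), np.float64(0.1832), np.float64(0.0939), np.float64(0.1839)]
[0.5733 0.1968] 147.87261439502612 [np.float64(0.094), np.float64(0.1821), np.float64(0.0933), np.float64(0.1827)]
[0.5727 0.1958] 147.87261439502612 [np.float64(0.0936), np.float64(0.1813), np.float64(0.0929), np.float64(0.1819)]
480 180 [0.6183 0.1212 0.0106]
500 165 [0.6245 0.1132 0.0105]
90 410 [0.5244 0.2762 0.0105]
270 260 [0.5788 0.194  0.0549]
300 160 [0.6096 0.1724 0.0992]
280 340 [0.5476 0.1891 0.056 ]
```

The large cassettes are at a = (0.590, -0.035), long axis 21°, and b = (0.531, -0.168), long axis -22°. The magazine is at about (0.573, 0.196), x axis -32°. I'm moving above cassette a for a closer look with the wrist camera.

```bash
python3 -m creep '[[[10.9,-6.44,0],-0.25,1],[[10.9,-6.44,0],-0.25,1],[[10.9,-6.44,0],-0.25,1],[[10.9,-6.44,0],-0.25,1],[[10.9,-6.44,0],-0.25,1],[[10.9,-6.44,0],-0.25,1],[[10.9,-6.44,0],-0.25,1],[[10.9,-6.44,0],-0.25,1],[[10.9,-6.44,0],-0.25,1],[[10.9,-6.44,0],-0.25,1],[[10.9,-6.44,0],-0.25,1],[[10.9,-6.44,0],-0.25,1]]'
python3 - <<'E'
from h import *
print(telemetry.get_obs()['ee_pos'],telemetry.get_obs()['eef_rot'])
E
```

```text
time_s: 1.3
ee_pos: [0.5693, -0.059, 0.2242]
eef_rot: [-3.141, 0.0, 0.371]
force: [0.5, -1.1, 0.9]
grip_width: 0.0942
[ 0.56929166 -0.05895631  0.22420476] [-3.14144868e+00  4.08594736e-04  3.70820271e-01]
```

```bash
python3 -m creep '[[[0,0,0],0,1],[[0,0,0],0,1]]'
python3 - <<'E'
from h import *
print(telemetry.get_obs()['ee_pos'],telemetry.get_obs()['eef_rot'])
c=shot('wrist','w1'); print(c['vertical_fov'],c['hand_eye'].round(3).tolist())
E
```

```text
time_s: 1.5
ee_pos: [0.5683, -0.0602, 0.2237]
eef_rot: [-3.141, 0.001, 0.373]
force: [-0.2, -0.3, -0.6]
grip_width: 0.0938
[ 0.56833545 -0.06022694  0.22368348] [-3.14100960e+00  1.28511512e-03  3.72501071e-01]
70.77173624432251 [[-0.0, -0.96, -0.279, 0.081], [1.0, -0.0, -0.001, 0.001], [0.001, -0.279, 0.96, -0.161], [0.0, 0.0, 0.0, 1.0]]
```

View pics/w1.png

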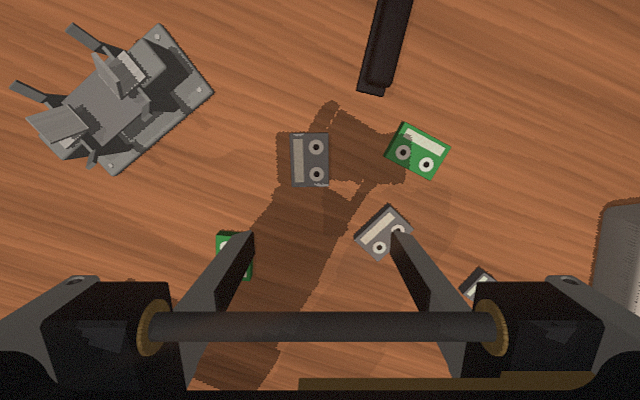

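The wrist view shows cassette a at (309,159), b at (383,232), green ones at (417,150) and (233,255), and the magazine at (115,100). I'll enlarge a and the magazine.

```bash
python3 - <<'E'
from h import *
crop('w1',270,110,350,210,6,'w1a'); crop('w1',0,10,220,190,3.6,'w1m')
E
```

```text
(no output)
```

View pics/w1a.png

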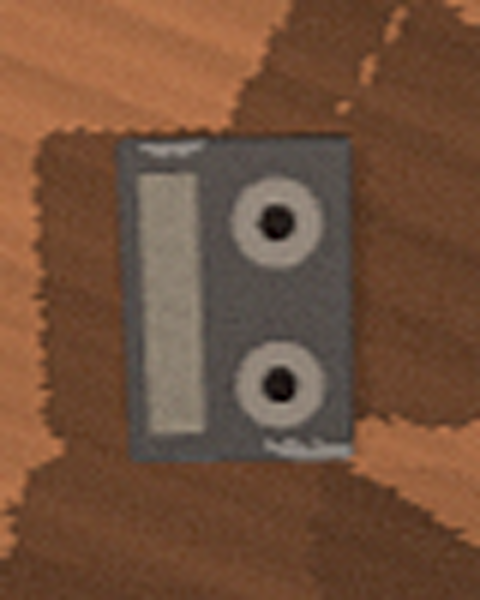

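View pics/w1m.png

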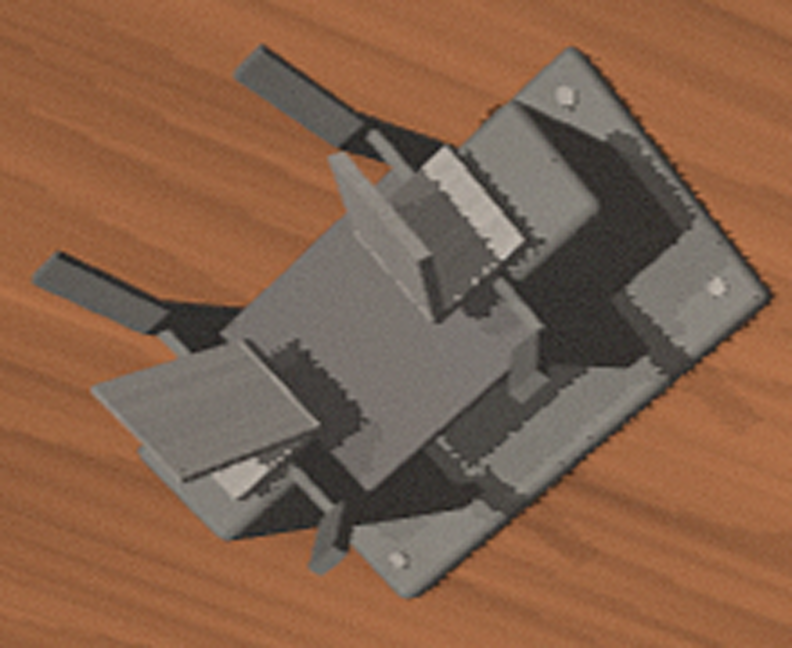

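```bash
python3 - <<'E'
from h import *
c=dict(np.load('pics/w1.npz')); A=np.array
P=A([(118,140),(350,138),(354,460),(133,460)])
p=A([pt(c,270+u/6-.4,110+v/6-.4,.018) for u,v in P])[:,:2]
print(p.mean(0),[np.linalg.norm(p[i]-p[(i+1)%4]).round(4) for i in range(4)])
r=A([pt(c,270+u/6-.4,110+v/6-.4,.018) for u,v in [(277,223),(280,384)]])[:,:2]
for d in (p[1]-p[2],p[0]-p[3],r[0]-r[1]): print(np.degrees(np.arctan2(d[1],d[0])))
print(np.degrees(0.3725))
# magazine base
P=A([(572,47),(770,296),(410,598)])
p=A([pt(c,u/3.6-.4,10+v/3.6-.4,.0105) for u,v in P])[:,:2]; d=p[2]-p[1]
print('mag',((p[0]+p[2])/2).round(4),np.degrees(np.arctan2(d[1],d[0])),np.linalg.norm(d),np.linalg.norm(p[1]-p[0]))
# lip ramp tops / tips ; flares
for u,v in [(325,425),(435,310),(345,165),(255,345),(340,235),(430,260),(240,400),(385,340),(540,150),(560,220)]: print(u,v,pt(c,u/3.6-.4,10+v/3.6-.4).round(4))
T=pt
E
```

```text
[ 0.59062668 -0.03414708] [np.float64(0.0489), np.float64(0.0696), np.float64(0.0491), np.float64(0.0692)]
22.391339760924563
22.220167128192408
22.049936363641002
21.342677868623166
mag [0.5748 0.1953] 147.18407058123157 0.18039556326099096 0.09403707444757706
325 425 [0.5406 0.2093 0.0567]
435 310 [0.5905 0.1702 0.0766]
345 165 [0.6211 0.181  0.1016]
255 345 [0.5565 0.234  0.0553]
340 235 [0.5978 0.2133 0.0567]
430 260 [0.606  0.16   0.0974]
240 400 [0.5471 0.2136 0.0832]
385 340 [0.5728 0.196  0.0567]
540 150 [0.6422 0.1566 0.0666]
560 220 [0.6262 0.1482 0.0654]
```

Cassette a is at (0.590, -0.034), yaw 22.2°. I'll align and descend most of the way.

```bash
python3 -m creep '[[[0.6,-0.32,1],-0.11,1],[[0.6,-0.32,2],-0.11,1],[[0.6,-0.32,3],-0.11,1],[[0.6,-0.32,3.2],-0.11,1],[[0.6,-0.32,3.2],-0.11,1],[[0.6,-0.32,3.2],-0.11,1]]'
```

```text
time_s: 2.15
ee_pos: [0.5907, -0.0362, 0.0657]
eef_rot: [3.141, -0.001, 0.385]
force: [0.8, -0.0, 0.5]
grip_width: 0.094
```

```bash
python3 -m creep '[[[0,-0.04,0.5],0,1],[[0,-0.04,0.88],0,1],[[0,-0.04,0.88],0,1],[[0,-0.04,0.88],0,1],[[0,-0.04,0.88],0,0.3],[[0,-0.04,0.88],0,0.3],[[0,-0.04,0.88],0,0.3],[[0,-0.04,0.88],0,0.3],[[0,-0.04,0.88],0,0.3]]' 45
```

```text
time_s: 3.05
ee_pos: [0.5898, -0.0332, 0.0206]
eef_rot: [3.142, -0.0, 0.386]
force: [0.1, -0.4, -0.6]
grip_width: 0.0573
```

```bash
python3 -m creep '[[[0,0,0],0,0.3],[[0,0,0],0,0.3],[[0,0,0],0,0.3],[[0,0,0],0,0.3]]' 45
```

```text
time_s: 3.45
ee_pos: [0.5898, -0.0333, 0.0204]
eef_rot: [-3.142, 0.0, 0.386]
force: [0.0, -0.3, 0.9]
grip_width: 0.0494
```

Gripped at 49.4 mm. I'll lift, then carry it over the magazine while turning.

```bash
python3 -m creep '[[[0,0,-1],0,0.3],[[0,0,-2],0,0.3],[[0,0,-3],0,0.3],[[0,0,-3.5],0,0.3],[[0,0,-3.5],0,0.3],[[0,0,-3.5],0,0.3]]' 45
python3 -m creep '[[[0.2,-0.6,0],1,0.3],[[0.4,-1.2,0],2,0.3],[[0.6,-1.9,0],3,0.3],[[0.8,-2.5,0],4,0.3],[[1,-3.1,0],5,0.3],[[1.2,-3.7,0],6,0.3],[[1.43,-4.36,0],6.8,0.3],[[1.43,-4.36,0],6.8,0.3],[[1.43,-4.36,0],6.8,0.3],[[1.43,-4.36,0],6.8,0.3],[[1.43,-4.36,0],6.8,0.3]]'
python3 - <<'E'
from h import *
o=telemetry.get_obs();print(o['qpos'],o['ee_pos'],o['eef_rot'],o['force'])
for n in('top','wrist','scene'):shot(n,n+'2')
crop('top2',135,135,255,250,5,'t2c')
E
```

```text
time_s: 4.05
ee_pos: [0.5896, -0.0332, 0.1948]
eef_rot: [-3.141, 0.0, 0.386]
force: [0.5, 0.9, -1.4]
grip_width: 0.0499
time_s: 5.15
ee_pos: [0.574, 0.1946, 0.195]
eef_rot: [3.141, 0.0, -0.564]
force: [1.0, 0.3, -0.3]
grip_width: 0.0496
[ 2.66386210e-01  4.48825426e-01  1.38723149e+00 -6.72228006e-05
  1.30632209e+00  2.40096663e+00] [0.5740222  0.19455546 0.19496477] [ 3.14096852e+00  4.82710885e-04 -5.63766644e-01] [ 0.9577135   0.27201128 -0.27362026]
```

View pics/wrist2.png

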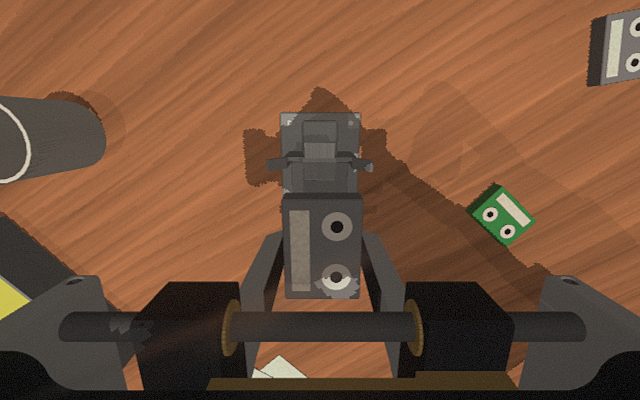

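View pics/scene2.png

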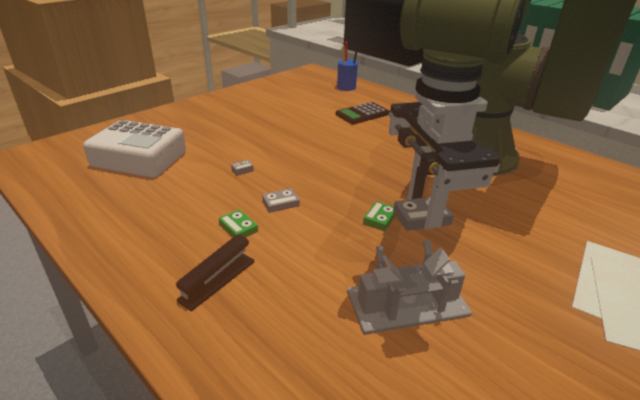

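The wrist view shows the cassette held level at (322,245), with the far half of the magazine at (320,150) just beyond it. I'll enlarge to check offset and angle.

```bash
python3 - <<'E'
from h import *
crop('wrist2',235,95,405,305,2.8,'w2c')
E
```

```text
(no output)
```

View pics/w2c.png

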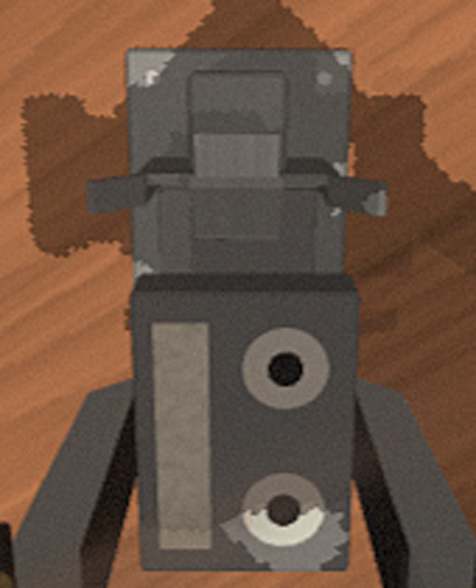

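```bash
python3 - <<'E'
from h import *
c=dict(np.load('pics/wrist2.npz')); A=np.array
c2=dict(c); c2['extrinsics']=c['hand_eye']
f=200/np.tan(np.radians(float(c['vertical_fov']))/2)
# tool coords of cassette top: plane tool z=-0.0024
E=c['extrinsics']; yaw=-0.5638
tp=A([0.5740,0.1946]);ax=A([np.cos(yaw),np.sin(yaw)]);ay=A([np.sin(yaw),-np.cos(yaw)])
def tool(u,v,z):
    p=pt(c,235+u/2.8-.4,95+v/2.8-.4,z)[:2]-tp; return A([p@ax,p@ay]).round(4)
for n,u,v,z in [('c',133,290,.1926),('c',358,290,.1926),('c',348,570,.1926),('c',142,570,.1926),('base',127,50,.0105),('base',352,50,.0105),('lip',193,182,.103),('lip',282,182,.103),('lipend',190,73,.066),('lipend',285,73,.066),('fl',90,205,.085),('fl',385,207,.085)]:
    print(n,tool(u,v,z), (pt(c,235+u/2.8-.4,95+v/2.8-.4)[2]).round(3))
E
```

```text
c [ 0.0362 -0.0233] 0.191
c [0.0361 0.025 ] -0.001
c [-0.0334  0.0254] 0.002
c [-0.0334 -0.0239] -0.001
base [ 0.0896 -0.0484] 0.0
base [0.0896 0.0455] 0.001
lip [ 0.0472 -0.0158] 0.101
lip [0.0471 0.0126] 0.101
lipend [ 0.0806 -0.0186] 0.064
lipend [0.0805 0.015 ] 0.064
fl [ 0.0368 -0.0527] 0.091
fl [0.0361 0.0492] 0.0
```

Relative to the magazine, the cassette is about 2 mm off in x and y, with no visible skew. I'll correct that and lower to just above the ramps, then push in slowly.

```bash
python3 -m creep '[[[-0.05,-0.05,0.4],0,0.3],[[-0.05,-0.05,0.8],0,0.3],[[-0.05,-0.05,1.2],0,0.3],[[-0.05,-0.05,1.4],0,0.3],[[-0.05,-0.05,1.6],0,0.3],[[-0.05,-0.05,1.7],0,0.3],[[-0.05,-0.05,1.8],0,0.3],[[-0.05,-0.05,1.9],0,0.3],[[-0.05,-0.05,1.9],0,0.3]]' 55
```

```text
time_s: 6.2
ee_pos: [0.5731, 0.1991, 0.1002]
eef_rot: [3.141, 0.0, -0.563]
force: [0.5, -0.1, -0.7]
grip_width: 0.0495
```

```bash
python3 -m creep '[[[0,0,0.1],0,0.3],[[0,0,0.2],0,0.3],[[0,0,0.3],0,0.3],[[0,0,0.36],0,0.3],[[0,0,0.42],0,0.3],[[0,0,0.42],0,0.3]]'
python3 -m creep '[[[0,0,0.08],0,0.3],[[0,0,0.16],0,0.3],[[0,0,0.24],0,0.3],[[0,0,0.32],0,0.3],[[0,0,0.32],0,0.3],[[0,0,0.32],0,0.3]]'
```

```text
time_s: 6.8
ee_pos: [0.5727, 0.199, 0.0785]
eef_rot: [3.141, 0.001, -0.563]
force: [0.3, -0.6, -1.0]
grip_width: 0.0498
time_s: 7.4
ee_pos: [0.573, 0.199, 0.0634]
eef_rot: [3.141, 0.0, -0.563]
force: [-1.2, 0.4, 0.9]
grip_width: 0.0495
```

The TCP is at the target height, but the force reading is near zero. I'll look before releasing.

```bash
python3 - <<'E'
from h import *
for n in('wrist','scene'):shot(n,n+'3')
crop('scene3',320,180,500,340,4,'s3c');crop('wrist3',235,95,405,305,2.8,'w3c')
o=telemetry.get_obs();print(o['force'],o['tau'])
E
```

```text
[-1.8366044  -0.42454289  1.25148887] [-2.56677083e-02 -6.37959623e+01 -3.07967770e+01 -3.71441140e-02
 -3.57620325e-01 -1.18496788e-03]
```

View pics/s3c.png

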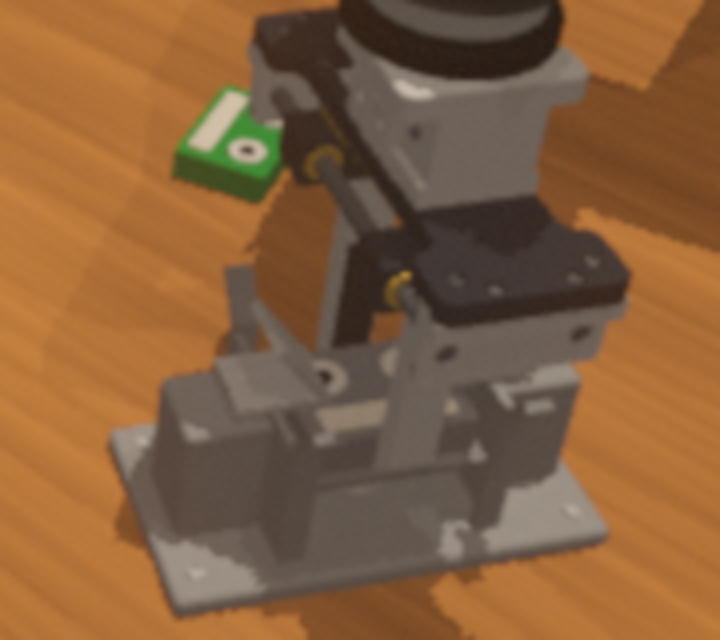

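View pics/wrist3.png

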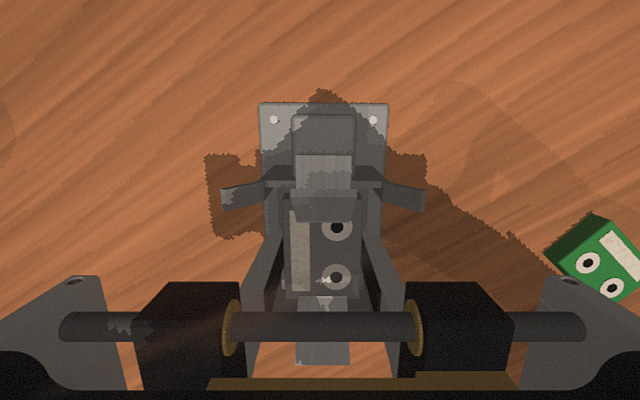

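The scene crop shows the cassette beneath both lips, with its top face visible under the ramps at about (345,385). I'll release and rise.

```bash
python3 -m creep '[[[0,0,0],0,0.7],[[0,0,0],0,0.7],[[0,0,0],0,0.7],[[0,0,0],0,0.7],[[0,0,0],0,0.7],[[0,0,-0.5],0,0.7],[[0,0,-1.2],0,0.7],[[0,0,-2],0,0.7],[[0,0,-2.8],0,0.7],[[0,0,-3],0,0.7],[[0,0,-3],0,1]]'
python3 - <<'E'
from h import *
for n in('wrist','scene'):shot(n,n+'4')
crop('scene4',320,180,500,340,4,'s4c');crop('wrist4',215,70,425,330,2.2,'w4c')
o=telemetry.get_obs();print(o['force'],o['ee_pos'])
E
```

```text
time_s: 8.6
ee_pos: [0.5736, 0.1992, 0.2149]
eef_rot: [-3.14, -0.002, -0.563]
force: [0.1, 0.6, 0.2]
grip_width: 0.0713
[ 0.05213085 -0.41268328  0.46158993] [0.5727088  0.1989291  0.21182296]
```

View pics/s4c.png

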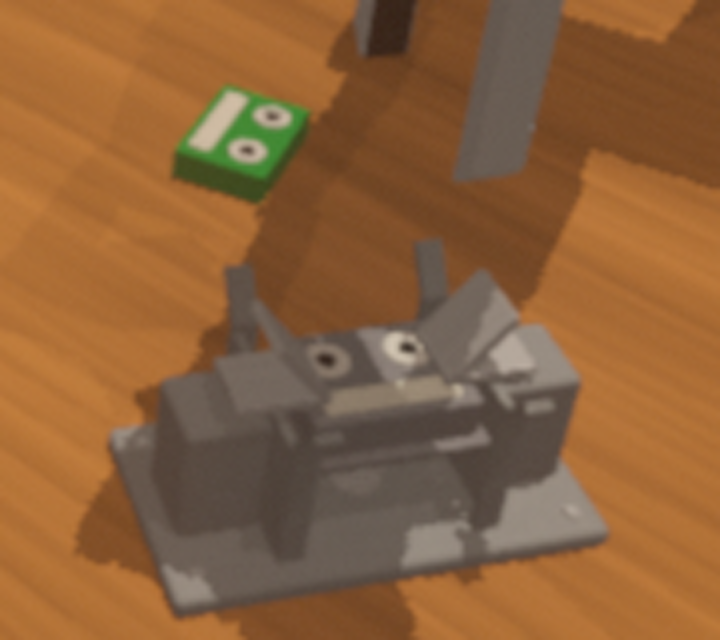

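View pics/wrist4.png

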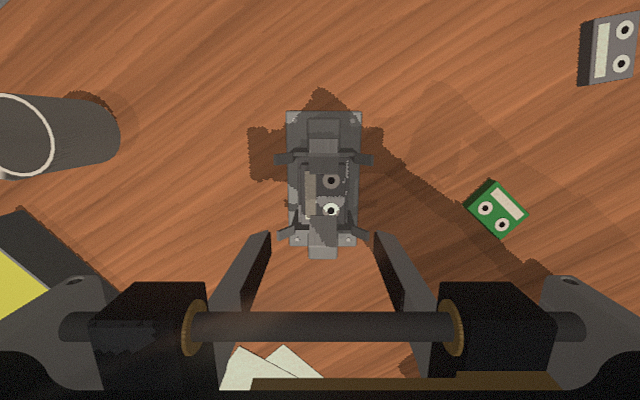

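Cassette a is caught under both lips with its reel marks up. I'll check its top height by depth and work out the move to b.

```bash
python3 - <<'E'
from h import *
c=dict(np.load('pics/wrist4.npz')); A=np.array
for u,v in [(330,181),(330,212),(310,190),(322,195)]: print(pt(c,u,v).round(4))
crop('wrist4',270,90,380,270,3.3,'w4m'); 
p=A([pt(c,u,v,.0105) for u,v in [(287,111),(362,111)]]); print(p.round(4))
yaw=-.563; d=A([.531,-.1675])-A([.5727,.1989]); print(d@A([np.cos(yaw),np.sin(yaw)])/.05,d@A([np.sin(yaw),-np.cos(yaw)])/.05)
E
```

```text
[0.5829 0.1824 0.0707]
[0.5524 0.2013 0.071 ]
[0.5862 0.2065 0.0712]
[0.5739 0.1985 0.0698]
[[0.6745 0.1862 0.0105]
 [0.625  0.1079 0.0105]]
3.2058624134372704 6.642107059217742
```

View pics/w4m.png

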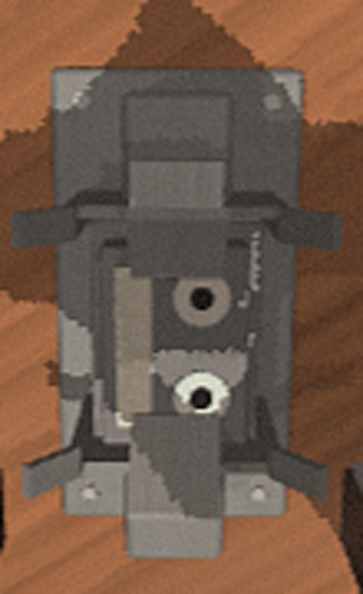

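The cassette's top is at about 0.070, level with the lips' undersides, so it is latched and centred. Moving above b.

```bash
python3 -m creep '[[[3.2,6.64,0],-1.25,1],[[3.2,6.64,0],-1.25,1],[[3.2,6.64,0],-1.25,1],[[3.2,6.64,0],-1.25,1],[[3.2,6.64,0],-1.25,1],[[3.2,6.64,0],-1.25,1],[[3.2,6.64,0],-1.25,1],[[3.2,6.64,0],-1.25,1],[[3.2,6.64,0],-1.25,1],[[3.2,6.64,0],-1.25,1],[[3.2,6.64,0],-1.25,1],[[3.2,6.64,0],-1.25,1]]'
python3 - <<'E'
from h import *
o=telemetry.get_obs();print(o['ee_pos'],o['eef_rot'],o['grip_width'])
shot('wrist','wrist5'); crop('wrist5',230,100,410,250,4,'w5c')
E
```

```text
time_s: 9.9
ee_pos: [0.5313, -0.1659, 0.2131]
eef_rot: [-3.142, 0.001, -0.387]
force: [0.3, -0.0, -0.7]
grip_width: 0.0939
[ 0.53127876 -0.16593169  0.21309248] [-3.14156370e+00  5.89576339e-04 -3.87337580e-01] 0.09393687943848836
```

View pics/wrist5.png

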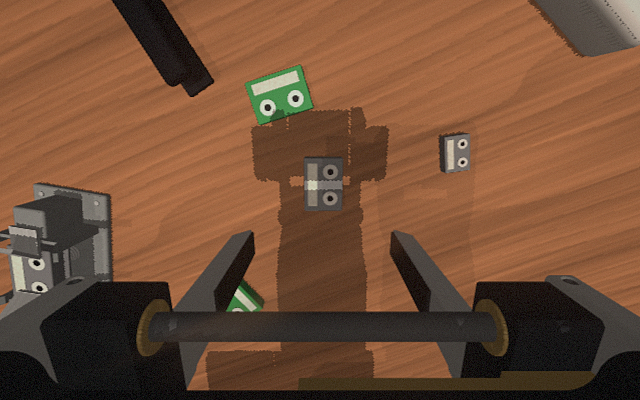

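View pics/w5c.png

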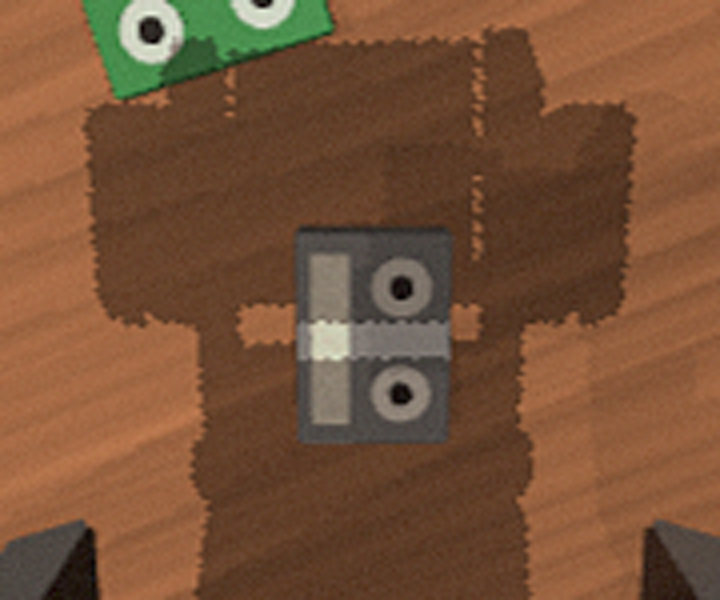

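```bash
python3 - <<'E'
from h import *
c=dict(np.load('pics/wrist5.npz')); A=np.array; yaw=-.3873
p=A([pt(c,230+u/4-.4,100+v/4-.4,.018) for u,v in [(297,232),(450,232),(448,442),(299,442)]])[:,:2]
r=A([pt(c,230+u/4-.4,100+v/4-.4,.018) for u,v in [(401,288),(401,394)]])[:,:2]
d=r[0]-r[1];print(p.mean(0),r.mean(0),np.degrees(np.arctan2(d[1],d[0])),np.degrees(yaw),[np.linalg.norm(p[i]-p[(i+1)%4]).round(4) for i in range(4)])
for m in (p.mean(0),r.mean(0)):
  e=m-A([.5313,-.1659]); print(e@A([np.cos(yaw),np.sin(yaw)])/.05,e@A([np.sin(yaw),-np.cos(yaw)])/.05)
E
```

```text
[ 0.53129779 -0.16801923] [ 0.52735034 -0.17601128] -21.76740616742499 -22.19065540541678 [np.float64(0.0481), np.float64(0.0694), np.float64(0.0494), np.float64(0.0694)]
0.015967362129356993 0.03926191107441271
0.003236179872086152 0.21708208518589905
```

```bash
python3 -m creep '[[[0.01,0.04,1],0,1],[[0.01,0.04,2],0,1],[[0.01,0.04,3],0,1],[[0.01,0.04,3.2],0,1],[[0.01,0.04,3.2],0,1],[[0.01,0.04,3.2],0,1]]'

```

```text
time_s: 10.55
ee_pos: [0.5321, -0.1693, 0.0559]
eef_rot: [-3.142, -0.003, -0.388]
force: [-0.0, 0.2, 0.1]
grip_width: 0.0936
```

```bash
python3 -m creep '[[[0,-0.02,0.4],0,1],[[0,-0.02,0.66],0,1],[[0,-0.02,0.7],0,1],[[0,-0.02,0.7],0,1],[[0,-0.02,0.7],0,0.3],[[0,-0.02,0.7],0,0.3],[[0,-0.02,0.7],0,0.3],[[0,-0.02,0.7],0,0.3],[[0,-0.02,0.7],0,0.3],[[0,-0.02,0.7],0,0.3],[[0,-0.02,0.7],0,0.3],[[0,-0.02,0.7],0,0.3]]' 55
python3 -m creep '[[[0,0,0],0,0.3],[[0,0,0],0,0.3]]' 55
```

```text
time_s: 11.75
ee_pos: [0.5318, -0.1684, 0.0193]
eef_rot: [-3.142, -0.002, -0.389]
force: [-0.1, 0.0, 6.8]
grip_width: 0.0498
time_s: 11.95
ee_pos: [0.5318, -0.1684, 0.0193]
eef_rot: [3.142, -0.002, -0.389]
force: [-0.5, -0.0, 6.4]
grip_width: 0.0494
```

Gripped at 49.4 mm; the fingertips only brush the desk (about 6 N). Lift and carry.

```bash
python3 -m creep '[[[0,0,-0.5],0,0.3],[[0,0,-1.4],0,0.3],[[0,0,-2.3],0,0.3],[[0,0,-3.2],0,0.3],[[0,0,-3.6],0,0.3],[[0,0,-3.6],0,0.3]]'
python3 -m creep '[[[-0.2,-0.7,0],0.15,0.3],[[-0.4,-1.4,0],0.3,0.3],[[-0.6,-2.1,0],0.4,0.3],[[-0.8,-2.8,0],0.5,0.3],[[-1,-3.5,0],0.6,0.3],[[-1.2,-4.2,0],0.8,0.3],[[-1.4,-4.9,0],1,0.3],[[-1.6,-5.6,0],1.1,0.3],[[-1.8,-6.3,0],1.2,0.3],[[-2.02,-7.1,0],1.25,0.3],[[-2.02,-7.1,0],1.25,0.3],[[-2.02,-7.1,0],1.25,0.3]]'
python3 -m creep '[[[0,0,0],0,0.3],[[0,0,0],0,0.3]]'
python3 - <<'E'
from h import *
o=telemetry.get_obs();print(o['ee_pos'],o['eef_rot'],o['grip_width'])
shot('wrist','wrist6'); crop('wrist6',235,95,405,305,2.8,'w6c')
E
```

```text
time_s: 12.55
ee_pos: [0.5321, -0.1686, 0.2016]
eef_rot: [-3.142, -0.005, -0.389]
force: [-0.2, -0.7, -1.0]
grip_width: 0.0495
time_s: 13.75
ee_pos: [0.5717, 0.199, 0.1965]
eef_rot: [3.139, 0.002, -0.562]
force: [0.2, -0.9, 0.2]
grip_width: 0.0496
time_s: 13.95
ee_pos: [0.5723, 0.1975, 0.198]
eef_rot: [3.141, 0.0, -0.565]
force: [-0.6, 0.4, -0.1]
grip_width: 0.0499
[0.57232107 0.19752872 0.19802602] [ 3.14104853e+00  3.84302685e-04 -5.64630371e-01] 0.04987375639207571
```

View pics/w6c.png

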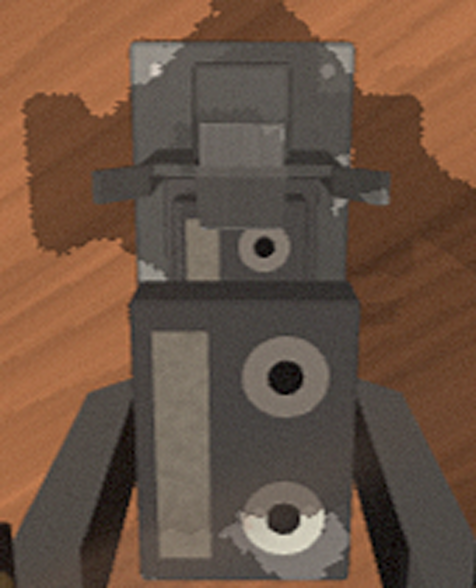

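```bash
python3 - <<'E'
from h import *
c=dict(np.load('pics/wrist6.npz')); A=np.array; yaw=-.5646
tp=A([.5723,.1975]);ax=A([np.cos(yaw),np.sin(yaw)]);ay=A([np.sin(yaw),-np.cos(yaw)])
def tool(u,v,z):
    p=pt(c,235+u/2.8-.4,95+v/2.8-.4,z)[:2]-tp; return A([p@ax,p@ay]).round(4)
for n,u,v,z in [('c',133,298,.1967),('c',358,298,.1967),('c',348,578,.1967),('c',142,578,.1967),('base',131,43,.0105),('base',355,43,.0105),('lip',198,175,.103),('lip',287,175,.103),('reelA',264,247,.07)]:
    print(n,tool(u,v,z))
E
```

```text
c [ 0.0347 -0.0231]
c [0.0347 0.0249]
c [-0.0347  0.0253]
c [-0.0347 -0.0238]
base [ 0.0925 -0.0469]
base [0.0924 0.0471]
lip [ 0.049  -0.0143]
lip [0.049  0.0144]
reelA [0.018 0.008]
```

```bash
python3 -m creep '[[[0.04,-0.01,0.5],0,0.3],[[0.04,-0.01,1],0,0.3],[[0.04,-0.01,1.3],0,0.3],[[0.04,-0.01,1.5],0,0.3],[[0.04,-0.01,1.65],0,0.3],[[0.04,-0.01,1.8],0,0.3],[[0.04,-0.01,1.9],0,0.3],[[0.04,-0.01,1.96],0,0.3],[[0.04,-0.01,1.96],0,0.3]]' 60
python3 -m creep '[[[0,0,0.1],0,0.3],[[0,0,0.2],0,0.3],[[0,0,0.3],0,0.3],[[0,0,0.36],0,0.3],[[0,0,0.42],0,0.3],[[0,0,0.42],0,0.3]]'
```

```text
time_s: 14.9
ee_pos: [0.5743, 0.198, 0.1004]
eef_rot: [-3.142, -0.0, -0.563]
force: [-0.1, -0.5, -0.5]
grip_width: 0.0494
time_s: 15.5
ee_pos: [0.574, 0.1979, 0.0787]
eef_rot: [3.141, 0.001, -0.563]
force: [1.4, -0.1, 0.0]
grip_width: 0.0495
```

```bash
python3 -m creep '[[[0,0,0.08],0,0.3],[[0,0,0.16],0,0.3],[[0,0,0.24],0,0.3],[[0,0,0.33],0,0.3],[[0,0,0.33],0,0.3],[[0,0,0.33],0,0.3]]'
python3 - <<'E'
from h import *
for n in('wrist','scene'):shot(n,n+'7')
crop('scene7',320,180,500,340,4,'s7c');crop('wrist7',235,85,405,305,2.6,'w7c')
o=telemetry.get_obs();print(o['force'],o['ee_pos'])
E
```

```text
time_s: 16.1
ee_pos: [0.5742, 0.1979, 0.0628]
eef_rot: [3.141, 0.0, -0.563]
force: [-1.8, 0.1, 1.3]
grip_width: 0.0494
[-0.97363765 -0.36955     1.11732905] [0.57419896 0.19793366 0.06299276]
```

View pics/s7c.png

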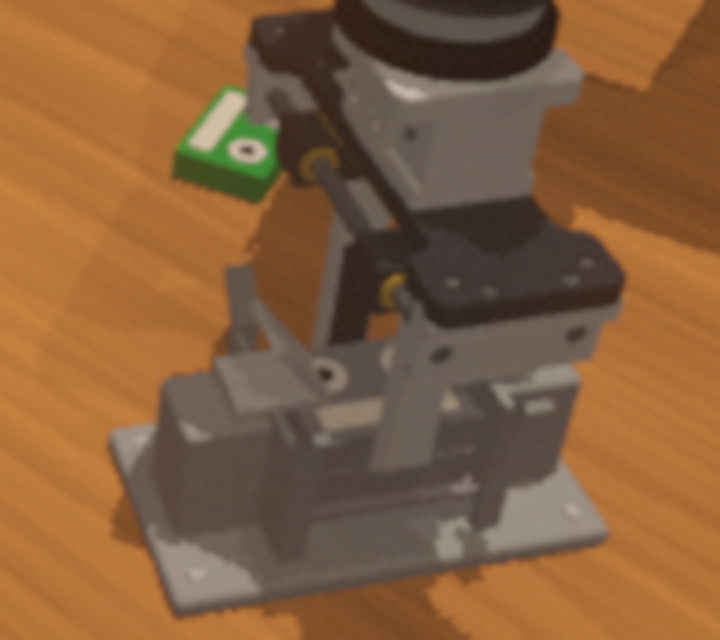

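View pics/w7c.png

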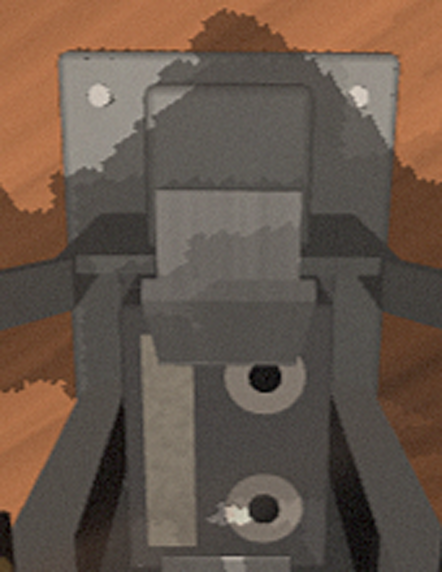

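Cassette b is beneath both lips and still gripped, and a lies under it. Release and rise.

```bash
python3 -m creep '[[[0,0,0],0,0.7],[[0,0,0],0,0.7],[[0,0,0],0,0.7],[[0,0,0],0,0.7],[[0,0,0],0,0.7],[[0,0,-0.5],0,0.7],[[0,0,-1.2],0,0.7],[[0,0,-2],0,0.7],[[0,0,-2.8],0,0.7],[[0,0,-3],0,0.7],[[0,0,-3],0,0.7],[[0,0,-3],0,0.7]]'
python3 - <<'E'
from h import *
for n in('wrist','scene','top'):c=shot(n,n+'8')
c=dict(np.load('pics/wrist8.npz'))
for u,v in [(330,181),(330,212),(310,190),(322,195)]: print(pt(c,u,v).round(4))
crop('scene8',320,180,500,340,4,'s8c')
E
```

```text
time_s: 17.4
ee_pos: [0.5739, 0.1978, 0.2114]
eef_rot: [3.14, 0.001, -0.563]
force: [-0.4, -0.5, -0.2]
grip_width: 0.0659
[0.5832 0.1805 0.071 ]
[0.5531 0.1992 0.0714]
[0.5864 0.2044 0.0712]
[0.5744 0.1964 0.0702]
```

View pics/s8c.png

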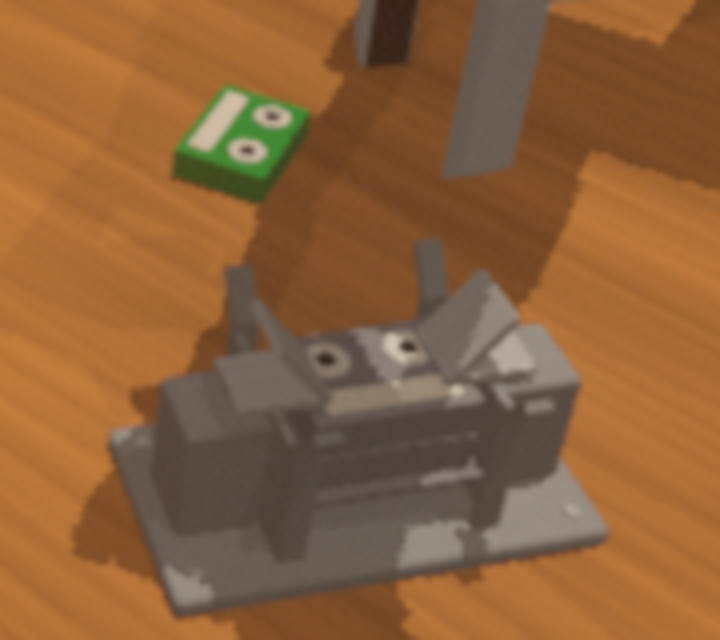

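View pics/wrist8.png

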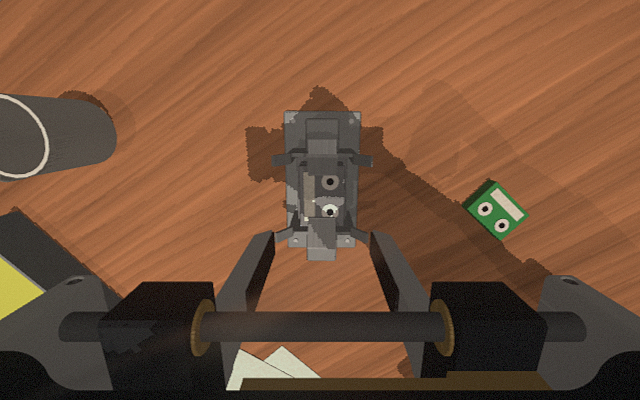

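View pics/top8.png

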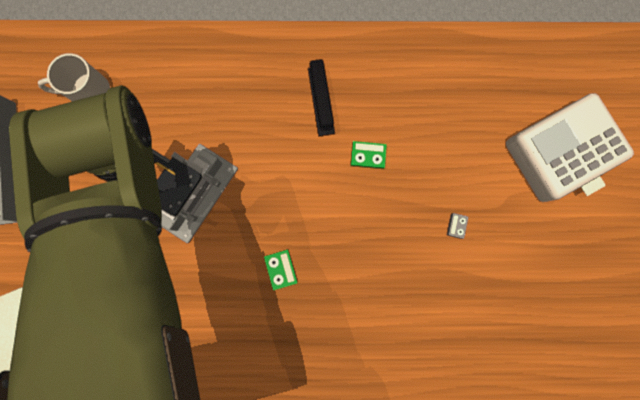

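Both cassettes are stacked under the lips, with the upper one's top at about 0.071. The small cassette at (457,225) and the green ones haven't moved, and the gripper is clear, so I'm handing in.

```bash
python3 - <<'E'
from station import ctrl
print(ctrl.hand_in())
E
```

```text
the job is handed in; nothing more can be done
None
```

Both large grey cassettes are loaded flat in the magazine with the reel marks up, cassette b on top of cassette a, and the job was handed in at about 17.5 s.

- **Loading:** I gripped each cassette across its 50 mm width, pushed its top about 9 mm below the mouth point, then released it and moved the gripper clear.
- **Last checks:** By depth, the upper cassette's top is at about 0.070–0.071 m, level with the lips' undersides. The pictures show both cassettes stacked under both lips. The small cassette and the two green look-alikes are where they were.
- **Odd readings:** The wrist force stayed within about 2 N in the readings at the end of each push, lower than I expected against the springs, so I relied on the pictures and depth to confirm latching. The fingertips also touched the desk lightly, about 6–7 N, while picking up b.

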